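# Bring the pepper mill round to the front and lock the spice turntable

### The arm

A 6-joint arm with a two-finger parallel gripper is mounted at the origin on a cart in front of the work surface, level with it; the furniture and walls round the work are solid. World frame = base frame: x ahead of the robot, y to its left, z up, the work surface at z = 0. Lengths are in mm, angles in rad, forces in N, time in s.
With the tool pointing down it reaches from about 300 to 850 mm from the base axis. Payload 4.2 kg.
Tool frame: the origin (TCP) lies between the finger pads; the fingertips stand 11 mm ahead of it and the grasp point (between the pads) lies 8 mm behind it; z points along the fingers, y is the line along which they close (so a half turn about z gives the same grasp; the last joint's range is limited). The gripper opens to 91 mm and grips with 3 to 60 N. Pads are 32 mm wide; open, the fingers measure 118 mm over their backs; the gripper's body (76 mm by 178 mm) begins 60 mm behind the grasp point.
Start: joints at [1.173, 0.32, 1.565, -0, 1.257, -0.02], TCP at [212.107, 534.465, 224.976] pointing down, gripper open.
Joint ranges: [-3.11, 3.11], [-0.84, 2.01], [0.21, 2.61], [-1.34, 4.49], [0.05, 2.63], [-2.56, 2.56]. Speed limits (rad/s): [2.57, 2.57, 3.14, 3.14, 3.14, 3.14].

### API

Orientations are given as a unit quaternion [w, x, y, z].
In Python, from station import arm gives the robot as it stands.
- The arm moves only by the tool servo_tool, never from a script. Its argument "commands" is a list of rows, each an object of numbers: "hand": the gripper command: -1 is fully open, 1 is shut, values between are in proportion; "tx", "ty", "tz": the shift along the world's x, y, z each as a share of 5 cm, from -1 to 1; "yaw": the turn about the world's z as a share of 10 degrees, from -1 to 1. A call has 1 to 5 rows; each row shifts and turns the commanded pose from where the row before left it; what a row does not reach is not made up. A row lasts 1/8 s, in which the tool goes at most 62.5 mm and 10.7 degrees, less where a joint would pass 70% of its speed; a pose out of reach is approached as far as the arm can. A call with a number of a shift or a turn outside -1 to 1 is refused whole. A call with a gripper value outside its range is refused whole. The fingers move at their own pace and stop on an object; "force" is the grip in N (left out, the last holds). Time passes only in rows, so rows that do not move let the fingers close. It gives the time, the measured TCP pose, the force, the opening and the grip force at its end, in the units of the state.
- arm.sense(): the state, without advancing time (a new reading comes with each control period).
- arm.camera(name): name is "scene" or "top" or "wrist"; returns a dict with "image" (384x512x3 uint8, red, green, blue), "intrinsics" (3x3 intrinsics, pixels), "R" (3x3) and "t" (3): a world point X has camera coordinates R X + t; the wrist camera has in their place "hand_eye" (4x4, takes a point from camera to tool coordinates, whose origin is the TCP and whose axes are the flange's). Camera axes: x right, y down, z forward; pixel columns grow to the right and rows downward; lengths in mm; the calibration is good to about 2 mm. A picture is of the moment at which its call begins: read the wrist's pose just before it. There is no depth.
- arm.sign_off(): hands the job in; it is judged then, once.
The state is a dict: "t": time; "joints": joint angles; "qd": joint speeds; "joint_efforts": joint torques, N m; "eef_pos": TCP position; "tool_rot": TCP orientation; "contact_force": force on the tool from outside, world axes, zero at the start; "torque": the same for the moment, N m; "grip_width": finger opening in mm; "grasp_force": force on a finger pad.
Only numpy, scipy, OpenCV 4.12 (cv2) and the standard library are available. Lean on these libraries where they do the work, as an engineer would, in place of code of your own. Each camera call takes 0.05 s, during which the arm holds its last target. There are 200 camera calls.

### The job

Turn the wooden spice turntable by pushing at its notched rim with your fingertips until the tall wooden pepper mill stands at the front, facing you, then push the sliding stop home into the rim notch so that the turntable is locked there, and take your hand away. Do not touch the mill, the shaker or the spice jars that stand on it, keep them upright in their places, and leave everything else on the worktop where it is.

Things in the scene. Friction and masses are not known exactly. Their poses are not given: they have to be found in the camera images.
- stand: Wooden foot under the turntable, fixed to the worktop: round, 170 mm across, 12 mm thick, wholly under the plate. Origin on the turning axis at worktop height; its -x axis points to the front (towards the robot, within about 10 degrees), z up. A thing is 'at the front' when it stands on this -x axis.
- tongue (a point): Outer end of the foot's tongue, on the worktop, 207 mm from the axis, 45 degrees to the right of the front as the robot sees it (stand direction (-0.707, -0.707)). The tongue, 60 mm wide and 12 mm thick, runs from here under the rim; two guide rails on it, 30 mm high, 59 mm apart over their outsides, run from 145 to 207 mm from the axis either side of the sliding stop.
- turntable: Turning plate of light wood, 250 mm across, 22 mm thick, its top 40 mm above the worktop. Origin on the axis at its underside, z up. It turns endlessly both ways about z with slight friction (0.05 N m) and halts when no longer pushed. Four things stand loose on it, shuffled, one each on its +x, +y, -x and -y axes, about 48 mm from the axis, between the rim's notches.
- notch (a point): One of the rim's four finger notches, 90 degrees apart, at 45, 135, 225 and 315 degrees (this one) from the plate's x axis: half-round, 50 mm wide, 25 mm deep (radius 25 mm about this point, which is on the rim 125 mm from the axis, half-way up the plate). Open above and below except over the tongue. When something on the plate stands at the front, a notch faces the stop.
- pepper_mill: Tall turned wooden pepper mill, the tallest thing on the plate, 58 mm across and 170 mm high, standing loose. Origin at the centre of its underside, z up.
- salt_shaker: Shaker, 44 mm across and 90 mm high, standing loose on the plate; origin at the centre of its underside, z up. Not to be touched.
- spice_jar_a: Spice jar with pale cap, 46 mm across and 109 mm high, standing loose on the plate; origin at the centre of its underside, z up. Not to be touched.
- spice_jar_b: Spice jar, 42 mm across and 104 mm high, standing loose on the plate; origin at the centre of its underside, z up. Not to be touched.
- stop_slide (a joint): Sliding stop: 0 = open (at the start), 0.026 m = home in a notch. Slides straight towards the axis with 1.5 N of friction and stays where left. Dark steel block with half-round nose (radius 22 mm, 20 to 38 mm above the worktop) and upright thumb ridge. The nose fits a notch with 3 mm to spare and centres the plate if within about 6 degrees; the plain rim blocks it.
- stop_thumb (a point): Centre of the outer face of the stop's thumb ridge, which is pushed towards the turntable's axis: 54 mm above the worktop; the ridge is 40 mm wide and 8 mm thick, its top 72 mm above the worktop. 180 mm from the axis with the stop open, 154 mm when home.
- mug: Green and white mug, 101 mm high, bystander; origin at its underside.
- tall_tin: Food tin 75 mm across, 110 mm high, behind the turntable, bystander; origin at its underside.
- low_tin: Food tin 75 mm across, 58 mm high, right of the turntable, bystander; origin at its underside.
- tea_box: Carton 68 x 136 x 69 mm, right of the turntable, bystander; origin at its underside.
- teaspoon: Teaspoon 132 mm long lying on the left, bystander.
- wooden_spoon: Wooden spoon 297 mm long lying on the left, bystander.
Not all that is in view belongs to the job. What is shaped like the pepper_mill but blue is not meant.

How it is judged:
By the outcome, as a careful person would: the job done as asked, in the order asked, and still so for the second after the job is handed in, with the robot touching nothing.
It also fails if it takes over 72 s, if anything falls off the work surface, if the arm or the gripper's body presses on something with over 40 N, if the wrist force passes 120 N, or if a joint passes its speed limit or range.

## Working session

There is one attempt and no reset: what is moved stays moved. The work goes in short steps, Python scripts to look and compute and a tool call to move; the robot and the scene stay as the last step left them, time stands still between calls to the robot, and variables do not carry over. Pictures are saved under pics/ and viewed, at most 10 in all, crops included, and the job is handed in when it is done.

Besides the shell and the picture viewer there is one more tool, called after "Call:" as name(argument=value, ...), one argument or row to a line, values as JSON. servo_tool: Moves the arm, as the interface text tells. Shift numbers are shares of 5 cm and turn numbers shares of 10 degrees, none past 1 either way. Its arguments: {"type":"object","properties":{"commands":{"type":"array","items":{"type":"object","properties":{"hand":{"type":"number"},"tx":{"type":"number","minimum":-1,"maximum":1},"ty":{"type":"number","minimum":-1,"maximum":1},"tz":{"type":"number","minimum":-1,"maximum":1},"yaw":{"type":"number","minimum":-1,"maximum":1}}}},"force":{"type":"number"}},"required":["commands"]}

```bash
mkdir -p pics
python3 - <<'E'
from station import arm
import cv2,numpy as np,json
s=arm.sense();print(s)
for n in("scene","top"):
    c=arm.camera(n);cv2.imwrite(f"pics/{n}0.png",c["image"][:,:,::-1])
    np.savez(f"{n}0.npz",**{k:np.array(v) for k,v in c.items()})
    print(n,c["intrinsics"],c["R"],c["t"])
a=cv2.imread("pics/scene0.png");b=cv2.imread("pics/top0.png")
E
```

```text
{'t': 0.0, 'joints': array([ 1.17305523e+00,  3.20290114e-01,  1.56565781e+00, -2.62919697e-05,
        1.25741576e+00, -1.99925462e-02]), 'qd': array([ 1.97212133e-03, -1.37882688e-03,  7.98714377e-04,  4.58865924e-05,
       -1.01965988e-03,  3.88345311e-04]), 'joint_efforts': array([ 5.88061394e-04, -4.12437844e+01, -2.31969184e+01,  7.25784805e-02,
        4.56587272e-02, -1.30205281e-04]), 'eef_pos': array([211.89141815, 534.01255437, 224.12954099]), 'tool_rot': array([-1.71382408e-04,  1.87749244e-01,  9.82216594e-01, -8.68861937e-04]), 'contact_force': array([ 0.20966901, -0.53062301, -0.25079894]), 'torque': array([-0.00382174, -0.01383958,  0.07684103]), 'grasp_force': 0.0, 'grip_width': 91.06339097826623}
scene [[494.79550558   0.         260.51632519]
 [  0.         494.79550558 185.5126509 ]
 [  0.           0.           1.        ]] [[ 0.89037306 -0.4549023  -0.01731221]
 [-0.25251158 -0.4618794  -0.85023839]
 [ 0.37877925  0.76140089 -0.52611307]] [-499.83168084  170.06240434 1420.16983533]
top [[474.88720288   0.         257.84890373]
 [  0.         474.88720288 186.51367001]
 [  0.           0.           1.        ]] [[ 0.31804644 -0.94806751 -0.00380285]
 [-0.86787596 -0.28952546 -0.40369088]
 [ 0.38162519  0.13169285 -0.91488754]] [-215.45603757  482.53550776 1607.3905724 ]
```

View pics/scene0.png

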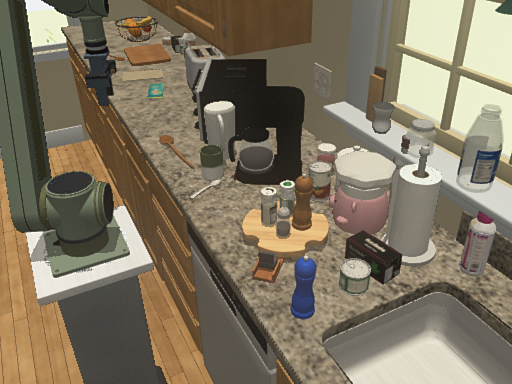

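View pics/top0.png

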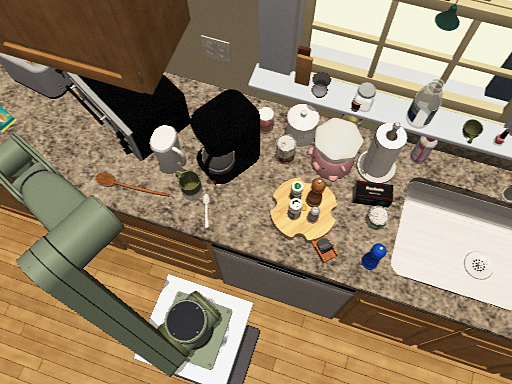

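The scene shows the turntable at scene pixel (286,231), top pixel (304,209). There are two mill-shaped things: the brown mill on the plate (scene (302,200), top (316,190)) and the blue one on the worktop (scene (303,285), top (374,256)). The brown one is wooden and stands on the plate, so it is the mill meant. The stop is at scene (267,266), top (325,248). I'll confirm with an enlarged crop and measure.

```bash
cat > h.py <<'E'
import numpy as np,cv2
def ray(c,uv,z):
    uv=np.atleast_2d(uv).astype(float);K,R,t=(np.array(c[k]) for k in("intrinsics","R","t"))
    d=np.c_[uv,np.ones(len(uv))]@np.linalg.inv(K).T@R; o=-R.T@t
    return o+d*((z-o[2])/d[:,2])[:,None]
def proj(c,X):
    p=np.atleast_2d(X)@np.array(c["R"]).T+np.array(c["t"]);p=p@np.array(c["intrinsics"]).T
    return p[:,:2]/p[:,2:]
def warp(c,z,x0,x1,y0,y1,s):
    # rectified view of plane z: up=+x, left=+y ; s px/mm
    pts=np.array([[x1,y1,z],[x1,y0,z],[x0,y0,z],[x0,y1,z]],float)
    w,h=int((y1-y0)*s),int((x1-x0)*s)
    H=cv2.getPerspectiveTransform(proj(c,pts).astype(np.float32),np.float32([[0,0],[w,0],[w,h],[0,h]]))
    return cv2.warpPerspective(np.array(c["image"])[:,:,::-1].copy(),H,(w,h))
E
python3 - <<'E'
from h import *
t=np.load("top0.npz");s=np.load("scene0.npz")
print("plate c",ray(t,[[304,209]],40),ray(s,[[286,231]],40))
c=ray(t,[[304,209]],40)[0];x,y=c[:2]
a=warp(t,40,x-250,x+150,y-200,y+200,1);a=cv2.resize(a,(400,400))
im=np.array(s["image"])[:,:,::-1];b=cv2.resize(im[165:325,220:350],(390,480),interpolation=cv2.INTER_CUBIC)
a=cv2.copyMakeBorder(a,0,80,0,0,cv2.BORDER_CONSTANT);cv2.imwrite("pics/c1.png",np.hstack([a,b]))
print("warp origin: x=%.1f at row0, y=%.1f at col0"%(x+150,y+200))
hsv=cv2.cvtColor(np.array(t["image"]),cv2.COLOR_RGB2HSV);print(hsv[215,285],hsv[225,300],hsv[200,285],hsv[255,328])
hs=cv2.cvtColor(np.array(s["image"]),cv2.COLOR_RGB2HSV);print(hs[231,255],hs[240,300])
E
```

```text
plate c [[ 519.69261677 -231.30276742   40.        ]] [[ 509.30375336 -261.17156126   40.        ]]
warp origin: x=669.7 at row0, y=-31.3 at col0
[ 21 108 246] [ 18 120 241] [ 20 119 244] [ 12 173 192]
[ 17 121 222] [ 17 118 222]
```

View pics/c1.png

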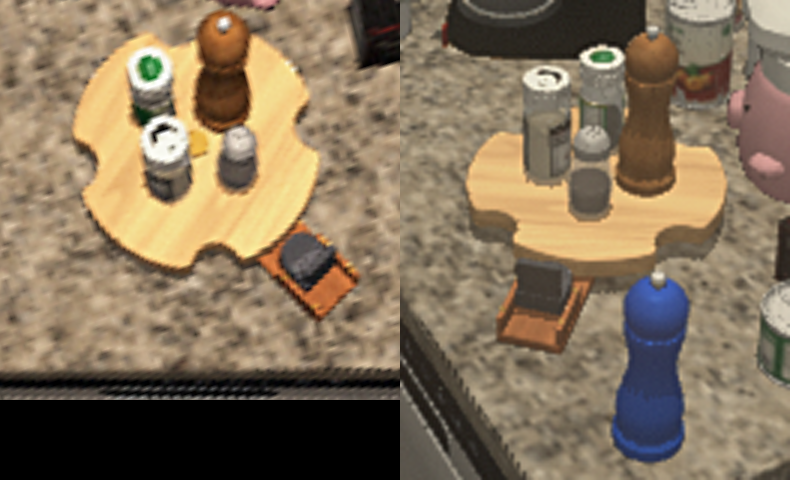

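The crop confirms it: the brown mill stands on the plate at warp (222,115), right-back. Rim notches show at left (87,170), bottom (215,255) and right (305,125); the stop is at the lower right (308,262). Now the numbers.

```bash
cat >> h.py <<'E'
from scipy.optimize import least_squares
def plate(c,z=40,guess=(519,-233),verbose=True):
    hsv=cv2.cvtColor(np.array(c["image"]),cv2.COLOR_RGB2HSV)
    m=cv2.inRange(hsv,(13,70,195),(27,165,255))
    g=proj(c,[[*guess,z]])[0]
    roi=np.zeros_like(m);cv2.circle(roi,tuple(int(v) for v in g),70,255,-1);m&=roi
    n,l,st,_=cv2.connectedComponentsWithStats(m);m=(l==1+np.argmax(st[1:,4])).astype(np.uint8)
    k=max(cv2.findContours(m,cv2.RETR_EXTERNAL,cv2.CHAIN_APPROX_NONE)[0],key=cv2.contourArea)[:,0]
    P=ray(c,k,z)[:,:2]
    ce=np.array(guess,float)
    for _ in range(30):
        f=least_squares(lambda q:np.linalg.norm(P-q,axis=1)-125,ce,loss="cauchy",f_scale=1.5);ce=f.x
    d=P-ce;return ce,np.degrees(np.arctan2(d[:,1],d[:,0])),np.linalg.norm(d,axis=1)
def phase(a,r,lim=(-180,180)):
    # plate phase mod 90 : notch azimuth
    prof=lambda ph:np.sum(np.interp(np.abs((a-ph+45)%90-45),[0,11.5,12],[1,0.6,0])*(125-np.clip(r,95,125)))-0.6*np.sum((125-np.clip(r,95,125)))
    g=np.arange(0,90,.5);return g[np.argmax([prof(x) for x in g])]
E
python3 - <<'E'
from h import *
t=np.load("top0.npz");s=np.load("scene0.npz")
for n,c in(("top",t),("scene",s)):
    ce,a,r=plate(c);print(n,ce,"inlier",np.mean(abs(r-125)<2));b=((a+180)//6).astype(int)
    print([(i*6-180,int(np.median(r[b==i]))) for i in range(60) if (b==i).any()])
    # rails (orange/brown)
    hsv=cv2.cvtColor(np.array(c["image"]),cv2.COLOR_RGB2HSV)
    m=cv2.inRange(hsv,(4,140,110),(14,255,255));g=proj(c,[[ce[0]-110,ce[1]-120,15]])[0]
    roi=np.zeros_like(m);cv2.circle(roi,tuple(int(v) for v in g),28,255,-1);m&=roi
    yy,xx=np.nonzero(m);P=ray(c,np.c_[xx,yy],20)[:,:2]-ce;print("tongue mean",P.mean(0),np.degrees(np.arctan2(*P.mean(0)[::-1])),len(P),np.percentile(np.linalg.norm(P,axis=1),[2,98]))
    # dark ridge
    m=cv2.inRange(hsv,(0,0,0),(180,90,110))&roi;n_,l,st,cc=cv2.connectedComponentsWithStats(m);i=1+np.argmax(st[1:,4]);print("steel",cc[i],st[i],ray(c,cc[i],60)[:,:2]-ce)
    m=cv2.inRange(hsv,(4,90,20),(20,255,170));g=proj(c,[[ce[0]+30,ce[1]-30,110]])[0]
    roi[:]=0;cv2.circle(roi,tuple(int(v) for v in g),45,255,-1);m&=roi;n_,l,st,cc=cv2.connectedComponentsWithStats(m);i=1+np.argmax(st[1:,4]);print("mill",cc[i],st[i])
    np.save(n+"mill.npy",cc[i])
E
```

```text
top [ 527.34794028 -226.45236047] inlier 0.22556390977443608
[(-180, 104), (-174, 98), (-168, 104), (-162, 117), (-156, 120), (-150, 63), (-144, 97), (-138, 98), (-132, 122), (-126, 98), (-120, 72), (-114, 124), (-108, 68), (-102, 122), (-96, 107), (-90, 103), (-84, 61), (-78, 79), (-72, 114), (-66, 91), (-60, 119), (-54, 117), (-48, 101), (-42, 87), (-36, 103), (-30, 113), (-6, 78), (0, 59), (6, 43), (12, 99), (18, 114), (24, 121), (30, 120), (36, 119), (42, 118), (48, 120), (54, 120), (60, 121), (66, 121), (72, 122), (78, 121), (84, 116), (90, 103), (96, 97), (102, 100), (108, 111), (114, 123), (120, 123), (126, 124), (132, 123), (138, 122), (144, 125), (150, 124), (156, 125), (162, 124), (168, 124), (174, 118)]
tongue mean [-126.0126719  -117.61114559] -136.97509962097317 194 [121.1685417  209.29381207]
steel [324.11678832 244.79562044] [317 238  17  15 137] [[-122.20185863 -109.88032914]]
mill [315.50862069 193.06609195] [306 178  22  29 348]
scene [ 524.02571412 -226.43879904] inlier 0.23846153846153847
[(-180, 101), (-174, 98), (-168, 97), (-162, 107), (-156, 122), (-150, 123), (-144, 124), (-138, 124), (-132, 123), (-126, 125), (-120, 125), (-114, 124), (-108, 124), (-102, 123), (-96, 112), (-90, 103), (-84, 100), (-78, 45), (-72, 85), (-66, 94), (-60, 69), (-54, 124), (-48, 100), (-42, 122), (-36, 124), (-30, 100), (-24, 122), (-18, 101), (-12, 120), (-6, 106), (0, 99), (108, 103), (114, 102), (120, 118), (126, 118), (132, 118), (138, 95), (144, 120), (150, 119), (156, 95), (162, 120), (168, 56), (174, 110)]
tongue mean [-131.05932435 -136.75740344] -133.78115666239168 215 [135.08359012 217.60621405]
steel [266.97260274 259.59246575] [257 251  21  19 292] [[-129.96515121 -139.44433454]]
mill [305.37245841 202.01016636] [ 291  175   39   56 1082]
```

Estimates: the axis is about (525,-227) and the tongue azimuth about -135.5°, so front is about 180°. The notches are at about 7, 97, -83 and -173°, and the mill is at about -38°. It needs about 142° clockwise, in two pushes on the left-front quadrant, away from the stop. Setting out.

Call:
servo_tool(
  commands=[
    {"tx": 0.23,"ty": -0.95,"yaw": 0.14,"hand": 1},
    {"tx": 0.23,"ty": -0.95,"yaw": 0.14,"hand": 1},
    {"tx": 0.23,"ty": -0.95,"yaw": 0.14,"hand": 1},
    {"tx": 0.23,"ty": -0.95,"yaw": 0.14,"hand": 1},
    {"tx": 0.23,"ty": -0.95,"yaw": 0.14,"hand": 1},
  ],
)

```text
$.commands[0]: bad value
```

Call:
servo_tool(
  commands=[
    {"tx": 0.23,"ty": -0.95,"yaw": 0.14,"hand": 1},
    {"tx": 0.23,"ty": -0.95,"yaw": 0.14,"hand": 1},
    {"tx": 0.23,"ty": -0.95,"yaw": 0.14,"hand": 1},
    {"tx": 0.23,"ty": -0.95,"yaw": 0.14,"hand": 1},
    {"tx": 0.23,"ty": -0.95,"yaw": 0.14,"hand": 1},
  ],
)

```text
$.commands[0]: bad value
```

Call:
servo_tool(
  commands=[
    {"tx": 0.2,"ty": -0.95,"yaw": 0.14,"hand": 1},
    {"tx": 0.2,"ty": -0.95,"yaw": 0.14,"hand": 1},
    {"tx": 0.1,"ty": -0.95,"yaw": 0.14,"hand": 1},
    {"tx": 0.1,"ty": -0.95,"yaw": 0.14,"hand": 1},
    {"hand": 1},
  ],
)

```text
$.commands[0]: bad value
```

Call:
servo_tool(
  commands=[
    {"tx": 0.23,"ty": -0.95,"tz": 0,"yaw": 0.14,"hand": 1},
    {"tx": 0.23,"ty": -0.95,"tz": 0,"yaw": 0.14,"hand": 1},
    {"tx": 0.23,"ty": -0.95,"tz": 0,"yaw": 0.14,"hand": 1},
    {"tx": 0.23,"ty": -0.95,"tz": 0,"yaw": 0.14,"hand": 1},
    {"tx": 0.23,"ty": -0.95,"tz": 0,"yaw": 0.14,"hand": 1},
  ],
)

```text
t: 0.72
eef_pos: [269.6, 295.3, 224.7]
tool_rot: [-0.0, 0.127, 0.992, -0.0]
contact_force: [1.2, -0.3, 0.4]
grip_width: 44.0
grasp_force: 0.0
```

Call:
servo_tool(
  commands=[
    {"tx": 0.3,"ty": -0.95,"tz": 0,"yaw": 0.14,"hand": 1},
    {"tx": 0.3,"ty": -0.95,"tz": 0,"yaw": 0.14,"hand": 1},
    {"tx": 0.3,"ty": -0.95,"tz": 0,"yaw": 0.14,"hand": 1},
    {"tx": 0.3,"ty": -0.95,"tz": 0,"yaw": 0.14,"hand": 1},
    {"tx": 0.3,"ty": -0.95,"tz": 0,"yaw": 0.14,"hand": 1},
  ],
)

```text
t: 1.35
eef_pos: [344.6, 57.9, 224.9]
tool_rot: [0.0, 0.066, 0.998, 0.0]
contact_force: [1.0, 0.1, 0.4]
grip_width: 0.5
grasp_force: 0.0
```

Call:
servo_tool(
  commands=[
    {"tx": 0,"ty": -0.95,"tz": 0,"yaw": 0.14,"hand": 1},
    {"tx": 0,"ty": -0.95,"tz": 0,"yaw": 0.14,"hand": 1},
    {"tx": 0,"ty": -0.95,"tz": 0,"yaw": 0.14,"hand": 1},
    {"tx": 0,"ty": -0.95,"tz": 0,"yaw": 0.14,"hand": 1},
    {"tx": 0,"ty": 0,"tz": 0,"yaw": 0,"hand": 1},
  ],
)

```text
t: 1.98
eef_pos: [344.3, -132.9, 224.7]
tool_rot: [-0.0, 0.021, 1.0, -0.0]
contact_force: [-0.5, 0.9, -0.1]
grip_width: 0.5
grasp_force: 0.0
```

```bash
cat >> h.py <<'E'
from scipy.spatial.transform import Rotation as Ro
def wrist(arm):
    s=arm.sense();c=dict(arm.camera("wrist"));T=np.array(c["hand_eye"]);q=s["tool_rot"]
    Rt=Ro.from_quat([q[1],q[2],q[3],q[0]]).as_matrix()
    Rc=Rt@T[:3,:3];o=Rt@T[:3,3]+s["eef_pos"];c["R"]=Rc.T;c["t"]=-Rc.T@o;return c
E
python3 - <<'E'
from h import *
from station import arm
c=wrist(arm);np.savez("w1.npz",**{k:np.array(v) for k,v in c.items()})
print(arm.sense()["eef_pos"],arm.sense()["joints"])
a=warp(c,40,320,680,-400,-60,1.6);cv2.imwrite("pics/w1.png",np.hstack([a[:, :544],cv2.resize(np.array(c["image"])[:,:,::-1],(256,192)) if 0 else a[:,:0]]))
E
```

```text
[ 344.1796236  -131.32346215  224.63487677] [-3.96143628e-01 -1.19798714e-02  1.97520948e+00  5.10194806e-04
  1.17951921e+00 -1.92760723e+00]
```

View pics/w1.png

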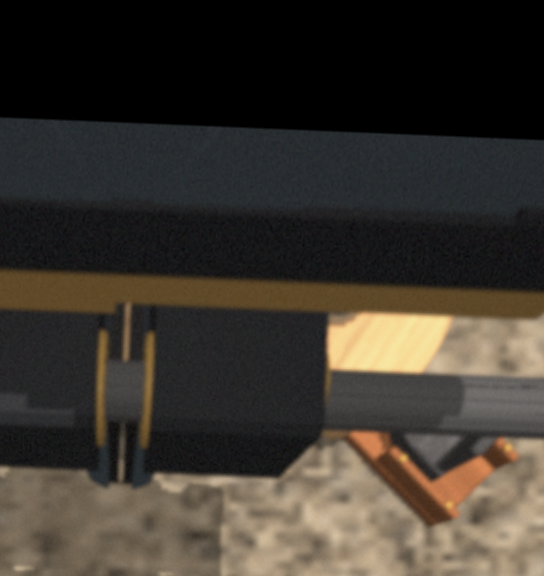

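The wrist view is mostly blocked by the gripper itself, but the tongue's rail ends show at about (433,522) and (515,455). I'll use those for the tongue direction and fit the plate with a convex hull in the fixed views.

```bash
cat >> h.py <<'E'
def plate2(c,guess=(525,-227),ce=None,z=40):
    im=np.array(c["image"])[:,:,::-1];s=2;h=150
    a=warp(dict(c),z,guess[0]-h,guess[0]+h,guess[1]-h,guess[1]+h,s)
    hsv=cv2.cvtColor(a,cv2.COLOR_BGR2HSV);m=cv2.inRange(hsv,(13,60,170),(28,175,255))
    m=cv2.morphologyEx(m,cv2.MORPH_OPEN,np.ones((7,7)))
    n,l,st,_=cv2.connectedComponentsWithStats(m);m=(l==1+np.argmax(st[1:,4])).astype(np.uint8)
    k=max(cv2.findContours(m,cv2.RETR_EXTERNAL,cv2.CHAIN_APPROX_NONE)[0],key=cv2.contourArea)
    W=lambda k:np.c_[guess[0]+h-k[:,1]/s,guess[1]+h-k[:,0]/s]
    hull=W(cv2.convexHull(k)[:,0]);P=W(k[:,0])
    if ce is None:ce=least_squares(lambda q:np.linalg.norm(hull-q,axis=1)-124.5,guess,loss="cauchy",f_scale=1).x
    d=P-ce;r=np.linalg.norm(d,axis=1);az=np.degrees(np.arctan2(d[:,1],d[:,0]))
    # notch candidates: contour points near circle of radius 25 -> per notch mean azimuth
    sel=(r>99)&(r<118);return ce,az[sel],r,m,a
E
python3 - <<'E'
from h import *
from station import arm
o=[]
for n in("top","scene"):
    c=np.load(n+"0.npz");ce,az,r,m,a=plate2(c);print(n,ce,"hist",[(int(e),int(k)) for k,e in zip(*np.histogram(az,72,(-180,180))) if k])
    o.append(cv2.cvtColor(m*120,cv2.COLOR_GRAY2BGR)//2+a//2);q=(int((ce[1]-(-227)-150)*-2),int(-(ce[0]-525-150)*2));cv2.circle(o[-1],q,250,(0,0,255),1)
    for k in range(0,360,10):pass
cv2.imwrite("pics/m1.png",cv2.resize(np.hstack(o),(800,400)))
w=np.load("w1.npz")
def px(col,row):return proj(w,[[680-row/1.6,-60-col/1.6,40]])[0]
A,B=ray(w,[px(433,522),px(515,455)],30)[:,:2];d=B-A;print(A,B,np.linalg.norm(d),"tongue az",np.degrees(np.arctan2(d[1],d[0]))-90,"mid",(A+B)/2)
E
```

```text
top [ 525.08315182 -226.94626506] hist [(-180, 20), (-175, 12), (-170, 18), (-165, 24), (-160, 11), (-95, 14), (-90, 20), (-85, 27), (-80, 62), (-75, 25), (-70, 9), (-35, 10), (-30, 29), (-5, 12), (0, 33), (5, 17), (10, 31), (15, 14), (85, 21), (90, 20), (95, 43), (100, 52), (105, 20), (175, 18)]
scene [ 523.03734604 -230.12267988] hist [(-180, 17), (-175, 15), (-170, 18), (-165, 27), (-160, 8), (-95, 21), (-90, 18), (-85, 15), (-80, 17), (-75, 24), (-70, 12), (-5, 12), (0, 23), (5, 20), (105, 42), (175, 24)]
[ 355.90836317 -336.43007861] [ 398.99986882 -389.16893626] 68.10480867745251 tongue az -140.7486634172877 mid [ 377.454116   -362.79950744]
```

View pics/m1.png

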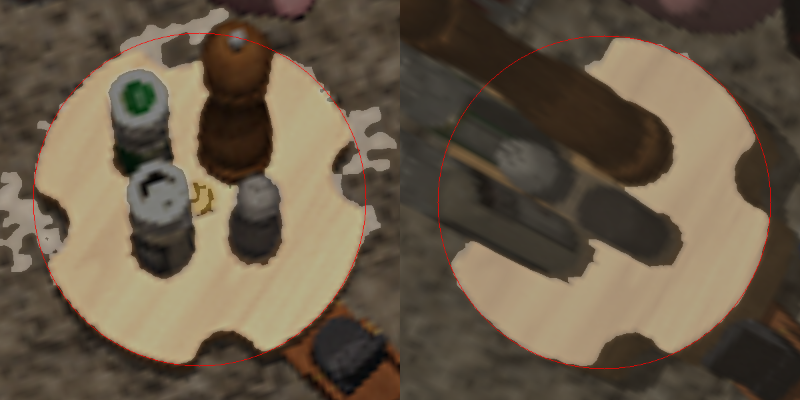

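The circles fit the plate well in both views: axis about (524,-228.5), notches at about 8+90k°, tongue about -137°. That means about 145° clockwise. Next, move above the front notch (azimuth 188°, r 132) and go down.

Call:
servo_tool(
  commands=[
    {"tx": 0.33,"ty": -0.77,"tz": 0,"yaw": 0.2,"hand": 1},
    {"tx": 0.33,"ty": -0.77,"tz": 0,"yaw": 0.2,"hand": 1},
    {"tx": 0.33,"ty": -0.77,"tz": -0.4,"yaw": 0.2,"hand": 1},
    {"tx": 0,"ty": 0,"tz": -0.8,"yaw": 0,"hand": 1},
    {"tx": 0,"ty": 0,"tz": -0.8,"yaw": 0,"hand": 1},
  ],
)

```text
t: 2.65
eef_pos: [394.6, -244.9, 123.8]
tool_rot: [0.0, -0.035, 0.999, 0.0]
contact_force: [0.9, 0.7, -0.3]
grip_width: 0.4
grasp_force: 0.0
```

Run:
```python
from h import *
from station import arm
print(arm.sense()["eef_pos"],arm.sense()["contact_force"])
t=arm.camera("top");s=arm.camera("scene")
a=warp(t,40,374,674,-378,-78,1.3);b=np.array(s["image"])[190:290,220:350,::-1]
b=cv2.resize(b,(507,390),interpolation=cv2.INTER_CUBIC)[:, :400]
cv2.imwrite("pics/d1.png",np.hstack([a,b]))
```

```text
[ 394.63137212 -244.85577933  123.78052782] [ 0.91953579  0.70762014 -0.28554411]
```

View pics/d1.png

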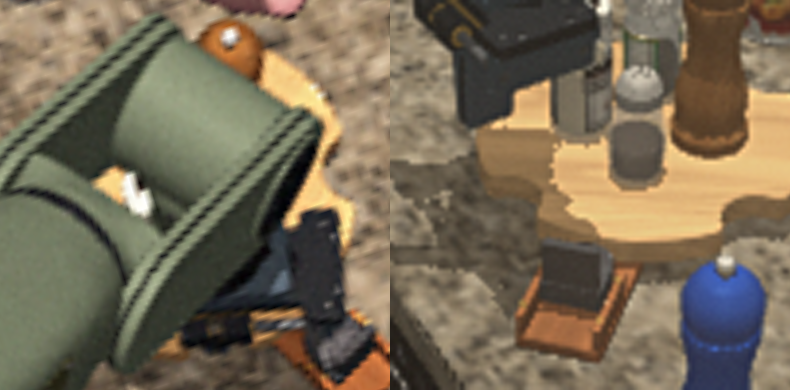

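The hand is above the front notch and the left-front sector (scene view) is clear. Descending.

Call:
servo_tool(
  commands=[
    {"tx": -0.03,"ty": -0.03,"tz": -0.7,"yaw": 0,"hand": 1},
    {"tx": 0,"ty": 0,"tz": -0.7,"yaw": 0,"hand": 1},
    {"tx": 0,"ty": 0,"tz": -0.36,"yaw": 0,"hand": 1},
    {"tx": 0,"ty": 0,"tz": 0,"yaw": 0,"hand": 1},
  ],
)

```text
t: 3.25
eef_pos: [393.0, -246.7, 37.3]
tool_rot: [-0.0, -0.035, 0.999, 0.0]
contact_force: [0.0, 0.7, -0.7]
grip_width: 0.4
grasp_force: 0.0
```

Run:
```python
import numpy as np
ce=np.array([524,-228.5]);p=None
for a in range(188,83,-8):
    q=ce+132*np.array([np.cos(np.radians(a)),np.sin(np.radians(a))])
    print(a,q.round(1),None if p is None else ((q-p)/50).round(2));p=q
```

```text
188 [ 393.3 -246.9] None
180 [ 392.  -228.5] [-0.03  0.37]
172 [ 393.3 -210.1] [0.03 0.37]
164 [ 397.1 -192.1] [0.08 0.36]
156 [ 403.4 -174.8] [0.13 0.35]
148 [ 412.1 -158.6] [0.17 0.33]
140 [ 422.9 -143.7] [0.22 0.3 ]
132 [ 435.7 -130.4] [0.26 0.26]
124 [ 450.2 -119.1] [0.29 0.23]
116 [ 466.1 -109.9] [0.32 0.18]
108 [ 483.2 -103. ] [0.34 0.14]
100 [501.1 -98.5] [0.36 0.09]
92 [519.4 -96.6] [0.37 0.04]
84 [537.8 -97.2] [ 0.37 -0.01]
```

Call:
servo_tool(
  commands=[
    {"tx": -0.02,"ty": 0.14,"tz": 0,"yaw": -0.2,"hand": 1},
    {"tx": -0.01,"ty": 0.12,"tz": 0,"yaw": -0.3,"hand": 1},
    {"tx": 0,"ty": 0.12,"tz": 0,"yaw": -0.3,"hand": 1},
    {"tx": 0.01,"ty": 0.18,"tz": 0,"yaw": -0.4,"hand": 1},
    {"tx": 0.02,"ty": 0.18,"tz": 0,"yaw": -0.4,"hand": 1},
  ],
)

```text
t: 3.88
eef_pos: [393.8, -210.5, 39.0]
tool_rot: [0.001, 0.106, 0.994, -0.001]
contact_force: [-1.4, -0.5, 0.7]
grip_width: 0.5
grasp_force: 0.3
```

Call:
servo_tool(
  commands=[
    {"tx": 0.04,"ty": 0.18,"tz": 0,"yaw": -0.4,"hand": 1},
    {"tx": 0.04,"ty": 0.18,"tz": 0,"yaw": -0.4,"hand": 1},
    {"tx": 0.06,"ty": 0.18,"tz": 0,"yaw": -0.4,"hand": 1},
    {"tx": 0.07,"ty": 0.17,"tz": 0,"yaw": -0.4,"hand": 1},
    {"tx": 0.08,"ty": 0.17,"tz": 0,"yaw": -0.4,"hand": 1},
  ],
)

```text
t: 4.5
eef_pos: [408.3, -166.2, 38.9]
tool_rot: [0.001, 0.277, 0.961, -0.0]
contact_force: [-0.7, -0.5, 0.2]
grip_width: 0.5
grasp_force: 0.3
```

Call:
servo_tool(
  commands=[
    {"tx": 0.08,"ty": 0.17,"tz": -0.05,"yaw": -0.4,"hand": 1},
    {"tx": 0.09,"ty": 0.16,"tz": 0,"yaw": -0.4,"hand": 1},
    {"tx": 0.1,"ty": 0.15,"tz": 0,"yaw": -0.4,"hand": 1},
    {"tx": 0.11,"ty": 0.15,"tz": 0,"yaw": -0.4,"hand": 1},
    {"tx": 0.12,"ty": 0.14,"tz": 0,"yaw": -0.4,"hand": 1},
  ],
)

```text
t: 5.12
eef_pos: [433.7, -127.7, 36.5]
tool_rot: [0.002, 0.439, 0.898, 0.0]
contact_force: [0.4, 0.1, 1.1]
grip_width: 0.3
grasp_force: 0.2
```

Call:
servo_tool(
  commands=[
    {"tx": 0.13,"ty": 0.13,"tz": 0,"yaw": -0.4,"hand": 1},
    {"tx": 0.14,"ty": 0.12,"tz": 0,"yaw": -0.4,"hand": 1},
    {"tx": 0.15,"ty": 0.11,"tz": 0,"yaw": -0.4,"hand": 1},
    {"tx": 0.15,"ty": 0.1,"tz": 0,"yaw": -0.4,"hand": 1},
    {"tx": 0.16,"ty": 0.09,"tz": 0,"yaw": -0.4,"hand": 1},
  ],
)

```text
t: 5.75
eef_pos: [470.1, -100.1, 36.6]
tool_rot: [0.002, 0.589, 0.808, 0.001]
contact_force: [-0.2, -0.9, 0.4]
grip_width: 0.5
grasp_force: 0.2
```

Run:
```python
from h import *
from station import arm
for n in("scene","top"):
    c=arm.camera(n);np.savez(n+"1.npz",**{k:np.array(v) for k,v in c.items()})
    ce,az,r,m,a=plate2(c,ce=np.array([524,-228.5]));print(n,[(int(e),int(k)) for k,e in zip(*np.histogram(az,72,(-180,180))) if k>3])
im=arm.camera("scene")["image"][165:325,215:365,::-1]
cv2.imwrite("pics/s1.png",cv2.resize(im,(500,533),interpolation=cv2.INTER_CUBIC))
```

```text
scene [(-160, 30), (-155, 17), (-150, 16), (-145, 20), (-140, 25), (-75, 5), (-70, 29), (-65, 16), (-60, 17), (-55, 21), (-50, 23), (10, 10), (15, 25), (20, 4), (125, 22), (130, 29)]
top [(-165, 20), (-160, 23), (-155, 7), (-145, 25), (-140, 22), (-65, 12), (-60, 45), (-55, 20), (-50, 25), (20, 34), (25, 26), (30, 47), (35, 53), (40, 22), (45, 17), (50, 5), (55, 22), (60, 19), (65, 19), (70, 18), (75, 20), (80, 19), (85, 18), (90, 15), (120, 17), (125, 18), (130, 20), (135, 22), (140, 5)]
```

View pics/s1.png

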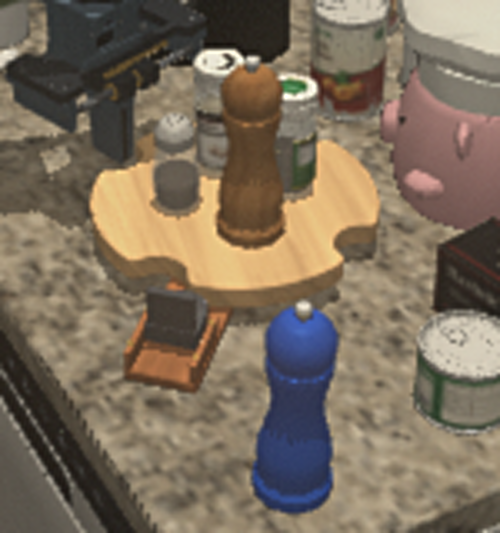

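The plate has turned 67° with everything upright: mill at scene crop (250,160), front notches at crop (150,265) and (355,250). The finger has drifted out to r 139, so I'll re-seat it and continue.

Call:
servo_tool(
  commands=[
    {"tx": -0.19,"ty": -0.28,"tz": 0,"yaw": 0,"hand": 1},
    {"tx": 0.15,"ty": 0.07,"tz": 0,"yaw": 0,"hand": 1},
    {"tx": 0.16,"ty": 0.07,"tz": 0,"yaw": -0.1,"hand": 1},
    {"tx": 0.17,"ty": 0.05,"tz": 0,"yaw": -0.3,"hand": 1},
    {"tx": 0.18,"ty": 0.04,"tz": 0,"yaw": -0.3,"hand": 1},
  ],
)

```text
t: 6.52
eef_pos: [492.5, -102.6, 34.4]
tool_rot: [-0.0, 0.637, 0.771, 0.0]
contact_force: [-1.0, 0.3, 0.5]
grip_width: 0.8
grasp_force: 0.4
```

Call:
servo_tool(
  commands=[
    {"tx": 0.18,"ty": 0.03,"tz": 0,"yaw": -0.4,"hand": 1},
    {"tx": 0.18,"ty": 0.02,"tz": 0,"yaw": -0.4,"hand": 1},
    {"tx": 0.1,"ty": 0,"tz": 0,"yaw": -0.2,"hand": 1},
    {"tx": 0,"ty": 0,"tz": 0,"yaw": 0,"hand": 1},
  ],
)

```text
t: 7.02
eef_pos: [515.6, -100.5, 34.4]
tool_rot: [0.0, 0.701, 0.713, 0.0]
contact_force: [-0.0, 0.7, -0.3]
grip_width: 0.3
grasp_force: 0.0
```

```bash
cat >> h.py <<'E'
def ph(arm,show=None):
    for n in("scene","top"):
        c=arm.camera(n);ce,az,r,m,a=plate2(c,ce=np.array([524,-228.5]))
        print(n,[(int(e),int(k)) for k,e in zip(*np.histogram(az,72,(-180,180))) if k>3])
    s=arm.sense();d=s["eef_pos"][:2]-np.array([524,-228.5]);print(s["t"],s["eef_pos"].round(1),"r,az",np.hypot(*d),np.degrees(np.arctan2(d[1],d[0])),s["contact_force"].round(1))
E
python3 -c "
from h import *
from station import arm
ph(arm)"
```

```text
scene [(-180, 20), (-175, 17), (-170, 18), (-165, 23), (-160, 13), (-95, 18), (-90, 19), (-85, 18), (-80, 18), (-75, 26), (-70, 6), (-5, 21), (0, 19), (5, 18), (110, 13), (115, 26), (120, 13), (175, 15)]
top [(-180, 19), (-170, 11), (-165, 26), (-160, 11), (-95, 7), (-90, 30), (-85, 18), (-80, 26), (55, 16), (60, 25), (65, 21), (70, 5), (105, 5), (110, 19), (115, 23), (120, 22), (175, 25)]
7.125 [ 515.  -100.6   34.4] r,az 128.21185217407796 94.00644791228278 [-0.5  0.6  0.1]
```

Call:
servo_tool(
  commands=[
    {"tx": 0,"ty": 0.1,"tz": 1,"yaw": 0,"hand": 1},
    {"tx": -0.3,"ty": 0.4,"tz": 0,"yaw": 0.8,"hand": 1},
    {"tx": -0.9,"ty": 0.1,"tz": 0,"yaw": 1,"hand": 1},
    {"tx": -0.8,"ty": -0.2,"tz": 0,"yaw": 1,"hand": 1},
    {"tx": -0.3,"ty": -0.5,"tz": 0,"yaw": 1,"hand": 1},
  ],
)

```text
t: 7.75
eef_pos: [397.1, -104.9, 84.4]
tool_rot: [-0.001, 0.427, 0.904, -0.0]
contact_force: [0.6, 0.5, 1.0]
grip_width: 0.4
grasp_force: 0.0
```

Call:
servo_tool(
  commands=[
    {"tx": -0.2,"ty": -0.5,"tz": 0,"yaw": 1,"hand": 1},
    {"tx": 0,"ty": -0.5,"tz": 0,"yaw": 1,"hand": 1},
    {"tx": 0,"ty": -0.5,"tz": 0,"yaw": 1,"hand": 1},
    {"tx": 0,"ty": -0.5,"tz": 0,"yaw": 1,"hand": 1},
    {"tx": 0,"ty": -0.4,"tz": 0,"yaw": 1,"hand": 1},
  ],
)

```text
t: 8.38
eef_pos: [389.8, -226.6, 84.6]
tool_rot: [0.0, 0.006, 1.0, -0.0]
contact_force: [-0.3, 0.5, -0.4]
grip_width: 0.6
grasp_force: 0.0
```

Call:
servo_tool(
  commands=[
    {"tx": 0.07,"ty": -0.4,"tz": 0,"yaw": 0.6,"hand": 1},
    {"tx": 0,"ty": 0,"tz": 0,"yaw": 0,"hand": 1},
    {"tx": 0,"ty": 0,"tz": -0.5,"yaw": 0,"hand": 1},
    {"tx": 0,"ty": 0,"tz": -0.5,"yaw": 0,"hand": 1},
    {"tx": 0,"ty": 0,"tz": 0,"yaw": 0,"hand": 1},
  ],
)

```text
t: 9.0
eef_pos: [392.0, -243.9, 33.3]
tool_rot: [-0.002, -0.043, 0.999, 0.002]
contact_force: [-0.3, 0.4, 1.3]
grip_width: 0.3
grasp_force: 0.0
```

```bash
python3 -c "
from h import *
from station import arm
ph(arm)"
```

```text
scene [(-155, 34), (-150, 23), (-145, 21), (-140, 11), (-95, 18), (-90, 19), (-85, 18), (-80, 18), (-75, 26), (-70, 7), (-5, 21), (0, 19), (5, 19)]
top [(-120, 41), (-95, 7), (-90, 30), (-85, 19), (-80, 69), (-75, 29), (-70, 18), (-30, 26), (-25, 19), (-20, 19), (-15, 21), (-10, 20), (-5, 14), (15, 8), (20, 23), (25, 19), (30, 18), (35, 17), (40, 26), (55, 6), (60, 20), (65, 21), (70, 11)]
9.1 [ 393.6 -245.1   34.9] r,az 131.41116662297375 -172.72294330614693 [ 0.2 -0.6  0.8]
```

Call:
servo_tool(
  commands=[
    {"tx": -0.03,"ty": 0.14,"tz": 0.02,"yaw": -0.3,"hand": 1},
    {"tx": -0.01,"ty": 0.12,"tz": 0,"yaw": -0.3,"hand": 1},
    {"tx": 0,"ty": 0.12,"tz": 0,"yaw": -0.3,"hand": 1},
    {"tx": 0.01,"ty": 0.18,"tz": 0,"yaw": -0.4,"hand": 1},
    {"tx": 0.02,"ty": 0.18,"tz": 0,"yaw": -0.4,"hand": 1},
  ],
)

```text
t: 9.72
eef_pos: [393.6, -208.5, 36.7]
tool_rot: [0.001, 0.106, 0.994, -0.0]
contact_force: [-0.7, -0.4, 0.3]
grip_width: 0.5
grasp_force: 0.3
```

Call:
servo_tool(
  commands=[
    {"tx": 0.04,"ty": 0.18,"tz": 0,"yaw": -0.4,"hand": 1},
    {"tx": 0.05,"ty": 0.18,"tz": 0,"yaw": -0.4,"hand": 1},
    {"tx": 0.07,"ty": 0.17,"tz": 0,"yaw": -0.4,"hand": 1},
    {"tx": 0.08,"ty": 0.17,"tz": 0,"yaw": -0.4,"hand": 1},
    {"tx": 0.09,"ty": 0.16,"tz": 0,"yaw": -0.4,"hand": 1},
  ],
)

```text
t: 10.35
eef_pos: [409.9, -165.2, 36.7]
tool_rot: [0.001, 0.277, 0.961, -0.0]
contact_force: [-0.9, -0.6, -0.1]
grip_width: 0.4
grasp_force: 0.3
```

Call:
servo_tool(
  commands=[
    {"tx": 0.1,"ty": 0.15,"tz": 0,"yaw": -0.4,"hand": 1},
    {"tx": 0.11,"ty": 0.14,"tz": 0,"yaw": -0.4,"hand": 1},
    {"tx": 0.12,"ty": 0.13,"tz": 0,"yaw": -0.4,"hand": 1},
    {"tx": 0.1,"ty": 0.1,"tz": 0,"yaw": -0.4,"hand": 1},
    {"tx": 0,"ty": 0,"tz": 0,"yaw": 0,"hand": 1},
  ],
)

```text
t: 10.98
eef_pos: [432.0, -139.4, 36.5]
tool_rot: [0.001, 0.406, 0.914, 0.0]
contact_force: [0.1, -0.5, -0.3]
grip_width: 0.9
grasp_force: 0.0
```

```bash
python3 -c "
from h import *
from station import arm
ph(arm)
c=arm.camera('scene');np.savez('scene2.npz',**{k:np.array(v) for k,v in c.items()})
im=c['image'][165:325,215:365,::-1]
cv2.imwrite('pics/s2.png',cv2.resize(im,(560,597),interpolation=cv2.INTER_CUBIC))
"
```

```text
scene [(-140, 25), (-135, 20), (-130, 15), (-125, 18), (-120, 30), (-50, 33), (-45, 18), (-40, 14), (-35, 19), (-30, 28), (20, 21), (25, 19), (55, 15), (60, 33), (65, 37), (90, 10), (95, 45), (100, 18), (105, 19), (110, 16), (115, 16), (150, 8), (155, 24), (160, 19), (165, 15)]
top [(-140, 29), (-135, 16), (-125, 13), (-120, 34), (-115, 5), (-50, 22), (-45, 24), (-40, 16), (-35, 30), (-30, 25), (35, 20), (40, 27), (170, 21), (175, 19)]
11.075 [ 431.5 -139.6   36.2] r,az 128.29955763890524 136.16314480086777 [-0.5 -0.5  0.5]
```

View pics/s2.png

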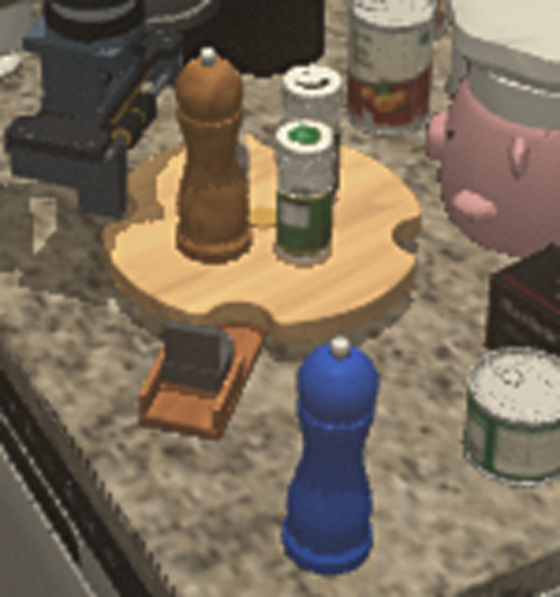

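The mill is now nearly at the front and upright. The notch (crop (235,315)) still lies a few degrees short of the stop (crop (198,355)). The tongue's outer corners are at crop (140,422) and (218,437), and the ridge's top corners at (167,327) and (232,343).

Run:
```python
from h import *
w=np.load("scene2.npz");ce=np.array([524,-228.5])
def g(p,z):
    P=ray(w,[[215+x/3.733,165+y/3.733] for x,y in p],z)[:,:2];d=P.mean(0)-ce;e=P[1]-P[0]
    print(P.round(1).tolist(),"w",np.linalg.norm(e),"r",np.hypot(*d),"az",np.degrees(np.arctan2(d[1],d[0])),"normal",np.degrees(np.arctan2(e[1],e[0]))-90)
g([(140,422),(218,437)],0);g([(167,327),(232,343)],72)
```

```text
[[359.0, -350.2], [399.8, -389.2]] w 56.4500415207822 r 202.0832282256489 az -135.68188867386013 normal -133.67877384639732
[[384.0, -345.5], [415.1, -381.4]] w 47.451471233825096 r 183.570469113125 az -132.68472186756892 normal -139.08529350267304
```

Call:
servo_tool(
  commands=[
    {"tx": 0.1,"ty": 0.1,"tz": 0,"yaw": -0.3,"hand": 1},
    {"tx": 0.1,"ty": 0.1,"tz": 0,"yaw": -0.3,"hand": 1},
    {"tx": 0,"ty": 0,"tz": 0,"yaw": 0,"hand": 1},
  ],
)

```text
t: 11.5
eef_pos: [441.3, -129.6, 35.7]
tool_rot: [0.0, 0.454, 0.891, 0.0]
contact_force: [0.2, -0.6, 1.2]
grip_width: 0.4
grasp_force: 0.0
```

```bash
python3 -c "
from h import *
from station import arm
ph(arm)"
```

```text
scene [(-145, 32), (-140, 17), (-135, 16), (-130, 17), (-125, 26), (-60, 8), (-55, 29), (-50, 16), (-45, 15), (-40, 23), (-35, 21), (15, 5), (20, 27), (25, 7), (55, 35), (60, 4), (65, 35), (145, 20), (150, 29), (155, 19), (160, 6)]
top [(-145, 36), (-140, 12), (-130, 17), (-125, 32), (-55, 30), (-50, 17), (-45, 15), (-40, 16), (-35, 29), (-10, 34), (-5, 8), (10, 12), (15, 31), (30, 34), (35, 6), (160, 7), (165, 33)]
11.6 [ 440.9 -129.7   35.6] r,az 129.08296803285234 130.06972673191993 [ 0.8 -0.5 -0.2]
```

Call:
servo_tool(
  commands=[
    {"tx": 0.07,"ty": 0.06,"tz": 0,"yaw": 0,"hand": 1},
    {"tx": 0,"ty": 0,"tz": 0,"yaw": 0,"hand": 1},
    {"tx": -0.06,"ty": -0.04,"tz": 0,"yaw": 0,"hand": 1},
    {"tx": 0,"ty": 0,"tz": 0.8,"yaw": 0,"hand": 1},
    {"tx": -0.5,"ty": 0.5,"tz": 0.8,"yaw": 0,"hand": 1},
  ],
)

```text
t: 12.22
eef_pos: [417.7, -104.4, 116.4]
tool_rot: [0.001, 0.455, 0.89, 0.0]
contact_force: [-0.3, 0.3, 1.0]
grip_width: 0.6
grasp_force: 0.0
```

Call:
servo_tool(
  commands=[
    {"tx": -1,"ty": 0,"tz": 0,"yaw": -0.6,"hand": 1},
    {"tx": -0.6,"ty": -0.6,"tz": 0,"yaw": -1,"hand": 1},
    {"tx": 0,"ty": -0.8,"tz": 0,"yaw": -1,"hand": 1},
    {"tx": 0,"ty": -0.8,"tz": 0,"yaw": -1,"hand": 1},
    {"tx": 0,"ty": -0.8,"tz": 0,"yaw": -1,"hand": 1},
  ],
)

```text
t: 12.85
eef_pos: [336.1, -254.8, 115.6]
tool_rot: [0.0, 0.768, 0.64, 0.0]
contact_force: [-0.1, 0.1, -0.6]
grip_width: 0.4
grasp_force: 0.0
```

```bash
python3 -c "
from h import *
from station import arm
ph(arm)
c=arm.camera('scene');t=arm.camera('top')
for z in (0,170):print(z)
print('blue base',ray(c,[[303,313]],0),'top knob scene',ray(c,[[306,257]],165),'top view',ray(t,[[380,247]],165))
"
```

```text
scene [(-170, 6), (-165, 20), (-160, 22), (-155, 23), (-150, 12), (-145, 26), (-140, 15), (-135, 16), (-130, 24), (-125, 14), (-60, 24), (-55, 21), (-50, 14), (-45, 17), (-40, 34), (15, 7), (20, 30), (55, 32), (60, 24), (65, 14), (95, 27), (100, 23), (120, 18), (125, 25), (130, 13), (135, 15), (140, 25), (145, 13), (170, 19), (175, 27)]
top [(-110, 13), (-105, 23), (-60, 6), (-55, 31), (-50, 17), (-45, 16), (-40, 21), (-35, 18), (-15, 4), (-10, 35), (-5, 7), (10, 16), (15, 27), (30, 12), (35, 26), (40, 22), (45, 20), (50, 30), (90, 24), (95, 15)]
12.95 [ 337.1 -256.9  115.7] r,az 189.04228700736286 -171.35628186891367 [-0.  -0.2 -0.5]
0
170
blue base [[ 411.51121872 -516.5590992     0.        ]] top knob scene [[ 418.24292539 -509.48795487  165.        ]] top view [[ 420.96585405 -507.30666587  165.        ]]
```

Call:
servo_tool(
  commands=[
    {"tx": 0,"ty": -0.8,"tz": 0,"yaw": -0.9,"hand": 1},
    {"tx": 0.43,"ty": -0.8,"tz": 0,"yaw": -0.9,"hand": 1},
    {"tx": 0.43,"ty": -0.66,"tz": 0,"yaw": -0.9,"hand": 1},
    {"tx": 0,"ty": 0,"tz": 0,"yaw": -0.8,"hand": 1},
    {"tx": 0,"ty": 0,"tz": 0,"yaw": 0,"hand": 1},
  ],
)

```text
t: 13.68
eef_pos: [379.5, -365.1, 115.0]
tool_rot: [-0.001, 0.923, 0.384, -0.0]
contact_force: [0.2, 0.7, 0.3]
grip_width: 0.4
grasp_force: 0.0
```

```bash
python3 -c "
from h import *
from station import arm
ph(arm)
print(arm.sense()['tool_rot'])
c=arm.camera('scene')
im=c['image'][165:325,215:365,::-1]
cv2.imwrite('pics/s3.png',cv2.resize(im,(560,597),interpolation=cv2.INTER_CUBIC))
"
```

```text
scene [(-150, 34), (-145, 26), (-140, 15), (-135, 16), (-130, 24), (-125, 14), (-60, 24), (-55, 21), (-50, 14), (-45, 17), (-40, 34), (15, 7), (20, 30)]
top [(-45, 8), (-40, 22), (-35, 18), (-15, 4), (-10, 35), (-5, 8), (10, 17), (15, 27), (30, 11), (35, 29), (40, 21), (45, 20), (50, 30), (100, 29), (105, 7)]
13.775 [ 379.3 -365.2  115.3] r,az 199.01252797714724 -136.62975569594218 [-0.  -0.2  0.7]
[-5.56684901e-04  9.23302146e-01  3.84073964e-01 -1.63654437e-04]
```

View pics/s3.png

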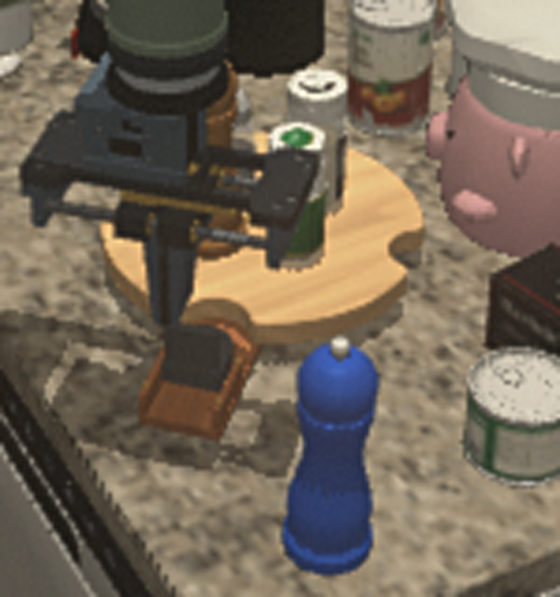

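The fingertips are above the stop's ridge at crop (172,322), and the hand is clear of the blue mill. I'll back out a little, then descend behind the ridge.

Call:
servo_tool(
  commands=[
    {"tx": -0.1,"ty": -0.2,"tz": 0,"yaw": 0,"hand": 1},
    {"tx": 0,"ty": 0,"tz": -0.4,"yaw": 0,"hand": 1},
    {"tx": 0,"ty": 0,"tz": -0.4,"yaw": 0,"hand": 1},
    {"tx": 0,"ty": 0,"tz": -0.34,"yaw": 0,"hand": 1},
    {"tx": 0,"ty": 0,"tz": 0,"yaw": 0,"hand": 1},
  ],
)

```text
t: 14.45
eef_pos: [373.6, -376.2, 57.6]
tool_rot: [-0.001, 0.924, 0.382, -0.001]
contact_force: [-0.4, -0.9, 0.6]
grip_width: 0.5
grasp_force: 0.0
```

Call:
servo_tool(
  commands=[
    {"tx": 0.1,"ty": 0.1,"tz": 0,"yaw": 0,"hand": 1},
    {"tx": 0.07,"ty": 0.07,"tz": 0,"yaw": 0,"hand": 1},
    {"tx": 0.07,"ty": 0.07,"tz": 0,"yaw": 0,"hand": 1},
    {"tx": 0.06,"ty": 0.06,"tz": 0,"yaw": 0,"hand": 1},
    {"tx": 0.06,"ty": 0.06,"tz": 0,"yaw": 0,"hand": 1},
  ],
)

```text
t: 15.08
eef_pos: [393.0, -358.7, 58.8]
tool_rot: [0.001, 0.924, 0.382, 0.0]
contact_force: [-0.3, -2.0, 1.9]
grip_width: 0.7
grasp_force: 0.8
```

Call:
servo_tool(
  commands=[
    {"tx": 0.05,"ty": 0.05,"tz": 0,"yaw": 0,"hand": 1},
    {"tx": 0.05,"ty": 0.05,"tz": 0,"yaw": 0,"hand": 1},
    {"tx": 0.05,"ty": 0.05,"tz": 0,"yaw": 0,"hand": 1},
  ],
)

```text
t: 15.45
eef_pos: [400.3, -351.0, 58.5]
tool_rot: [0.0, 0.924, 0.382, 0.0]
contact_force: [-0.1, -2.1, 0.6]
grip_width: 0.3
grasp_force: 0.8
```

Call:
servo_tool(
  commands=[
    {"tx": 0.04,"ty": 0.04,"tz": 0,"yaw": 0,"hand": 1},
    {"tx": 0.04,"ty": 0.04,"tz": 0,"yaw": 0,"hand": 1},
    {"tx": 0,"ty": 0,"tz": 0,"yaw": 0,"hand": 1},
  ],
)

```text
t: 15.82
eef_pos: [404.0, -347.2, 58.4]
tool_rot: [0.0, 0.924, 0.383, -0.0]
contact_force: [-1.6, -3.6, 0.8]
grip_width: 0.5
grasp_force: 1.6
```

Call:
servo_tool(
  commands=[
    {"tx": 0.03,"ty": 0.03,"tz": 0,"yaw": 0,"hand": 1},
    {"tx": 0,"ty": 0,"tz": 0,"yaw": 0,"hand": 1},
  ],
)

```text
t: 16.08
eef_pos: [404.3, -347.0, 58.6]
tool_rot: [0.001, 0.924, 0.383, -0.002]
contact_force: [-6.8, -7.9, 1.8]
grip_width: 0.2
grasp_force: 5.1
```

Call:
servo_tool(
  commands=[
    {"tx": 0.03,"ty": 0.03,"tz": 0,"yaw": 0,"hand": 1},
    {"tx": 0,"ty": 0,"tz": 0,"yaw": 0,"hand": 1},
  ],
)

```text
t: 16.32
eef_pos: [404.5, -346.9, 58.8]
tool_rot: [0.001, 0.923, 0.384, -0.003]
contact_force: [-11.7, -13.2, 3.9]
grip_width: 0.6
grasp_force: 8.6
```

Call:
servo_tool(
  commands=[
    {"tx": -0.1,"ty": -0.1,"tz": 0,"yaw": 0,"hand": 1},
    {"tx": -0.3,"ty": -0.3,"tz": 0,"yaw": 0,"hand": 1},
    {"tx": -0.3,"ty": -0.2,"tz": 0.6,"yaw": 0,"hand": 1},
    {"tx": -0.3,"ty": 0,"tz": 1,"yaw": 0,"hand": 1},
    {"tx": -0.2,"ty": 0.3,"tz": 1,"yaw": 0,"hand": 1},
  ],
)

```text
t: 16.95
eef_pos: [346.6, -358.5, 189.3]
tool_rot: [-0.001, 0.924, 0.382, 0.0]
contact_force: [-0.1, 0.1, 0.3]
grip_width: 0.4
grasp_force: 0.0
```

Call:
servo_tool(
  commands=[
    {"tx": -0.1,"ty": 1,"tz": 0.2,"yaw": 0,"hand": 1},
    {"tx": -0.1,"ty": 1,"tz": 0,"yaw": 0,"hand": 1},
    {"tx": 0,"ty": 1,"tz": 0,"yaw": 0,"hand": 1},
    {"tx": 0,"ty": 1,"tz": 0,"yaw": 0,"hand": 1},
    {"tx": 0,"ty": 0,"tz": 0,"yaw": 0,"hand": 1},
  ],
)

```text
t: 17.58
eef_pos: [336.2, -155.8, 198.3]
tool_rot: [-0.001, 0.923, 0.384, 0.0]
contact_force: [-0.6, -1.0, 0.2]
grip_width: 0.5
grasp_force: 0.0
```

```bash
python3 -c "
from h import *
from station import arm
ph(arm)
c=arm.camera('scene');t=arm.camera('top')
im=c['image'][165:325,215:365,::-1]
a=cv2.resize(im,(420,448),interpolation=cv2.INTER_CUBIC);b=cv2.resize(t['image'][130:290,200:400,::-1],(375,300))
cv2.imwrite('pics/s4.png',np.hstack([a,cv2.copyMakeBorder(b,0,148,0,0,cv2.BORDER_CONSTANT)]))
"
```

```text
scene [(-155, 13), (-150, 17), (-145, 20), (-140, 15), (-135, 16), (-130, 24), (-125, 14), (-60, 25), (-55, 20), (-50, 14), (-45, 17), (-40, 34), (15, 7), (20, 30), (55, 33), (60, 24), (65, 16), (95, 27), (100, 16), (120, 18), (125, 25), (130, 13), (135, 14), (140, 27), (145, 21), (150, 23), (155, 19), (160, 19), (165, 10)]
top [(-150, 20), (-145, 26), (-140, 5), (-135, 9), (-130, 26), (-125, 20), (-60, 6), (-55, 31), (-50, 17), (-45, 16), (-40, 21), (-35, 18), (-15, 4), (-10, 35), (-5, 7), (10, 16), (15, 27), (30, 12), (35, 27), (40, 25), (45, 20), (50, 30), (55, 36), (160, 34), (165, 7)]
17.675 [ 337.2 -158.6  198.5] r,az 199.4265497990964 159.4792522271857 [-0.1 -0.6 -0.2]
```

View pics/s4.png

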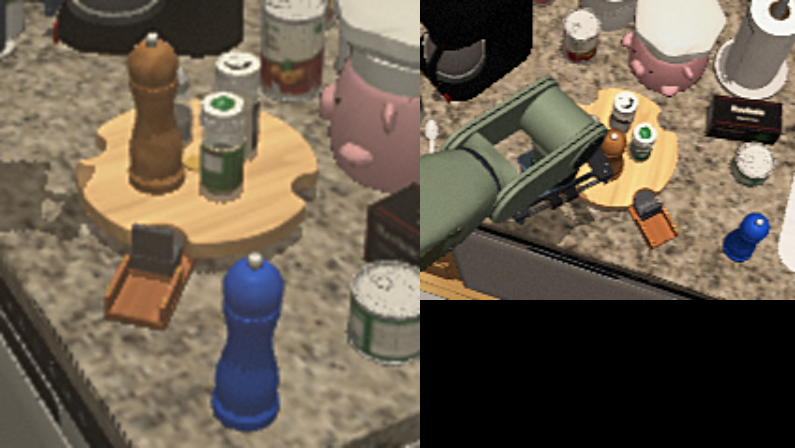

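The picture shows the stop home in the notch at (155,245), the mill upright at the front at (155,130), and the shaker and jars upright. The hand is clear. Handing in.

```bash
python3 -c "
from station import arm
print(arm.sign_off())"
```

```text
the job is handed in; nothing more can be done
None
```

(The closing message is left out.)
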